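# Draw the wide bathroom chest's sliding lid tight with its toggle latch

### The job

Latch the wide grey chest: swing its standing wire bail down so that its crossbar drops behind the hooked keeper on the white sliding lid, then push the lever over and fully down flat, so that the bail pulls the lid tight and the latch stays shut by itself. Do not touch the narrow chest next to it; its latch stays open.

Things in the scene. Friction and masses are not known exactly. Their poses are not given: they have to be found in the camera images.
- chest: Wide chest, fixed: grey plastic box 240 mm long (x), 170 wide (y), top 70 mm above its origin (underside centre), z up. The -x half of the top is fixed, the +x half is a white sliding lid with the keeper. Latch on the line y = 0. Lever pivot (axis y): x -20, z 82 mm. Bail hinge on the lever, 22 mm from the pivot, 0.17 rad behind the lever's direction: at the start x -22 to -13, z 103 to 104.
- keeper (a point): Hooked steel keeper on the white lid: foot of its outer (+x) face, at x 33 mm, y 0, z 70 mm of the wide chest (axes as the chest's). Post 30 mm wide (y), 18 mm high; a lip 4 mm thick at its top overhangs 6 mm towards +x, leaving 14 mm free beneath. Shutting the latch draws lid and keeper about 4 mm towards -x against a springy seal.
- crossbar (a point): Centre of the bail's crossbar, a 10 mm thick, 82 mm long steel bar along the chest's y. Two 5 mm side wires (y +-37 mm) join it to the bail hinge, 76 mm away. At the start the bail stands 68 to 95 degrees above level (+x); hinge friction holds it, but pushed towards +x it falls by itself below about 55 degrees, onto the lid beyond the keeper. With the latch shut it is at chest x about 34 mm.
- lever (a joint): Wide chest's latch lever, rad: 0 = shut, flat, pointing to the chest's -x; pi/2 upright; 1.8 to 2.05 at the start, leaning to +x; stop 2.1. Steel plate 30 mm wide, reaching 54 mm from its pivot; shut, its upper face is 5 mm above the pivot. Stays by friction. With the bail hooked it resists below about 1.1 rad (about 3 N at its end), dead point near 0.25; then stays shut; firm stop at 0.
- narrow_chest: Narrow chest, fixed: the same box and open latch, but only 100 mm wide (y). Origin in the centre of its underside, x along its length, z up. To be left alone.

How it is judged:
By the outcome, as a careful person would: the job done as asked, in the order asked, and still so for the second after the job is handed in, with the robot touching nothing.
It also fails if it takes over 42 s, if anything falls off the work surface, if the arm or the gripper's body presses on something with over 40 N, if the wrist force passes 120 N, or if a joint passes its speed limit or range.

### The arm

A 7-joint arm with a two-finger parallel gripper is mounted at the origin on the work surface. World frame = base frame: x ahead of the robot, y to its left, z up, the work surface at z = 0. Lengths are in mm, angles in rad, forces in N, time in s.
With the tool pointing down it reaches from about 400 to 875 mm from the base axis. Payload 4.4 kg.
Tool frame: the origin (TCP) lies at the very end of the fingers, on their centre line; the grasp point (between the pads) lies 19 mm behind it; y points along the fingers, z is the direction in which the jaws open and shut, and the axes are right-handed (so a half turn about y gives the same grasp; the last joint's range is limited). The gripper opens to 85 mm and grips with 20 to 120 N. Pads are 22 mm wide; open, the fingers measure 114 mm over their backs; the gripper's body (76 mm by 85 mm) begins 54 mm behind the grasp point. The pads swing forward as they close: fully open they stand 13 mm farther back than shut.
Start: joints at [1.263, 0.628, 0.038, 1.517, -0.027, 0.996, -0.02], TCP at [155.672, -631.098, 196.113] pointing down, gripper open.
Joint ranges: [-3.06, 3.06], [-0.37, 2.12], [-1.25, 1.32], [0.18, 2.47], [-1.1, 4.24], [0.23, 1.98], [-2.94, 2.94]. Speed limits (rad/s): [2.57, 2.57, 3.14, 3.14, 3.14, 3.14, 3.14].

### API

Orientations are given as [roll, pitch, yaw] about the fixed x, y, z axes, in that order (R = Rz(yaw) Ry(pitch) Rx(roll)).
In Python, from cell import * gives the robot as it stands.
- The arm moves only by the tool apply_moves, never from a script. Its argument "targets" is a list of rows, each a list of 6 numbers: the shift along the tool's x, y, z in units of 40 mm (1.0 is 40 mm), then the turn, a rotation vector about the tool's x, y, z in units of 8 degrees (1.0 is 8 degrees). A call has 1 to 12 rows; each row shifts and turns the commanded pose from where the row before left it, along the tool's axes as they then stand; what a row does not reach is not made up. A row lasts 1/8 s, in which the tool goes at most 62.5 mm and 10.7 degrees, less where a joint would pass 70% of its speed; a pose out of reach is approached as far as the arm can. A call is refused whole if a number of a shift passes 1 or a number of a turn 1, either way. A call with a gripper value outside its range is refused whole. "jaw" is the gripper command: -1 is shut, 1 is fully open, values between are in proportion, set as the call begins (left out, the last holds). The fingers move at their own pace and stop on an object; the grip force is fixed at half the most. Time passes only in rows, so rows that do not move let the fingers close. It gives the time, the measured TCP pose, the force and the opening at its end, in the units of the state.
- read_state(): the state, without advancing time (a new reading comes with each control period).
- get_image(name): name is "scene" or "top" or "wrist"; returns the picture (420x560x3 uint8, red, green, blue); there is no depth.
- calibration(name): a dict with "fx", "fy", "cx", "cy" (pixels), "world_from_camera" (4x4, takes a point from camera to world coordinates). Camera axes: x right, y down, z forward; pixel columns grow to the right and rows downward; lengths in mm; the calibration is good to about 2 mm. A picture is of the moment at which its call begins: read the wrist's pose just before it. calibration takes no time and is no camera call; for the wrist camera it gives the pose at the moment of the call.
- finish_job(): hands the job in, once; it reports no verdict.
The state is a dict: "clock": time; "qpos": joint angles; "qd": joint speeds; "tau": joint torques, N m; "eef_pos": TCP position; "tool_rot": TCP orientation; "force": force on the tool from outside, world axes, zero at the start; "torque": the same for the moment, N m; "width": finger opening in mm.
Only numpy, scipy, OpenCV 4.12 (cv2) and the standard library are available. Lean on these libraries where they do the work, as an engineer would, in place of code of your own. Each camera call takes 0.05 s, during which the arm holds its last target. There are 200 camera calls.

## Working session

There is one attempt and no reset: what is moved stays moved. The work goes in short steps, Python scripts to look and compute and a tool call to move; the robot and the scene stay as the last step left them, time stands still between calls to the robot, and variables do not carry over. Pictures are saved under pics/ and viewed, about 8 in all and at most 12, crops included, and the job is handed in when it is done.

Besides the shell and the picture viewer there is one more tool, called after "Call:" by a JSON object that holds its "fn" and its "kwargs". apply_moves: Moves the arm, as the interface text tells. Its arguments: {"type":"object","properties":{"targets":{"type":"array"},"jaw":{"type":"number"}},"required":["targets"]}

```bash
mkdir -p pics; ls
python3 - <<'E'
from cell import *
import cv2,numpy as np
for n in ["scene","top"]:
    im=get_image(n); cv2.imwrite(f"pics/{n}0.png",im[:,:,::-1])
    c=calibration(n); print(n,{k:np.round(c[k],3).tolist() for k in c})
s=read_state(); print(s)
E
```

```text
pics
scene {'fx': 420.71, 'fy': 420.71, 'cx': 278.137, 'cy': 207.871, 'world_from_camera': [[-0.278, 0.752, -0.598, 1018.439], [0.961, 0.224, -0.164, 109.783], [0.01, -0.62, -0.784, 693.847], [0.0, 0.0, 0.0, 1.0]]}
top {'fx': 411.361, 'fy': 411.361, 'cx': 287.599, 'cy': 208.429, 'world_from_camera': [[-0.008, -0.987, 0.16, 467.299], [-0.999, 0.002, -0.039, 11.959], [0.038, -0.16, -0.986, 783.042], [0.0, 0.0, 0.0, 1.0]]}
{'clock': 0.1, 'qpos': array([ 1.26320146,  0.6292381 ,  0.03845272,  1.51821513, -0.0270489 ,
        0.99631322, -0.01997338]), 'qd': array([ 2.85412886e-04, -4.38819172e-03,  1.51204782e-03, -1.61025251e-03,
       -7.70593613e-04, -1.10431619e-04, -4.02166527e-05]), 'tau': array([ 2.61489055e-03, -5.64544487e+01,  1.23060577e+00, -1.93974960e+01,
        1.13508772e-02,  5.51270175e-03, -4.36704727e-05]), 'eef_pos': array([ 155.53903   , -630.50600052,  195.30820499]), 'tool_rot': array([-1.57245272e+00,  2.16776999e-05, -2.89980304e+00]), 'force': array([-0.41600402,  0.17923546, -0.70450053]), 'torque': array([ 0.01003466, -0.01145259, -0.00530343]), 'width': 85.32436172148353}
```

View pics/top0.png

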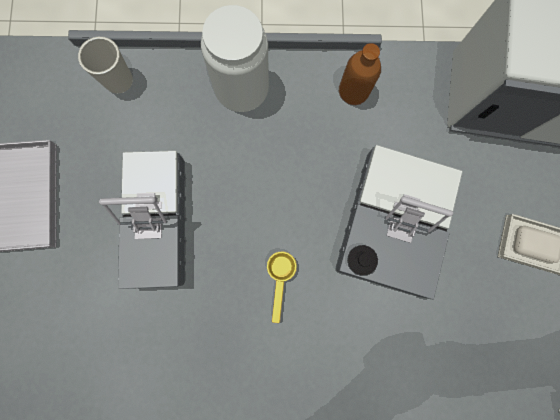

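View pics/scene0.png

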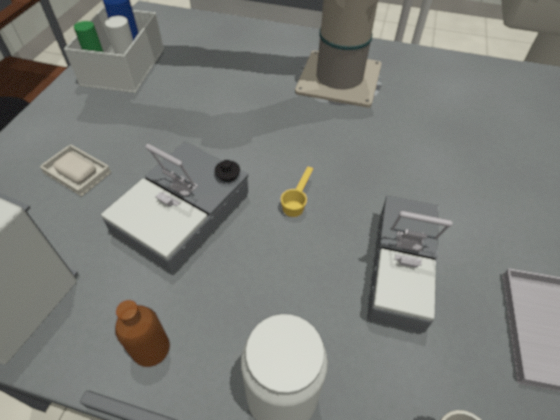

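The wide chest is on the right in the top view (corners about (376,147), (462,170), (434,298), (338,271)). The narrow one is on the left, and a black round object lies on the fixed half of the wide chest's top, at (363,260).

Run:
```python
import cv2
im=cv2.imread("pics/top0.png")[135:310,320:480]
a=cv2.resize(im,None,fx=3.4,fy=3.4,interpolation=cv2.INTER_CUBIC); cv2.imwrite("pics/c1.png",a); print(a.shape)
```

```text
(595, 544, 3)
```

View pics/c1.png

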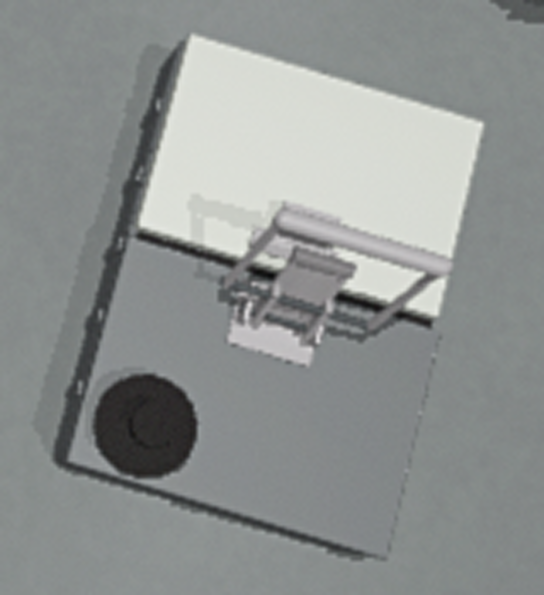

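The crop shows the top-face corners at (192,35), (484,123), (385,557) and (68,460). The crossbar's ends are at (283,215) and (447,267), and the lever tip is near (325,258).

```bash
cat > h.py <<'E'
import numpy as np
from cell import *
def ray(n,uv,z,c=None):
    c=c or calibration(n); T=np.array(c["world_from_camera"])
    d=T[:3,:3]@[(uv[0]-c["cx"])/c["fx"],(uv[1]-c["cy"])/c["fy"],1]
    o=T[:3,3]; return o+d*(z-o[2])/d[2]
def proj(n,P,c=None):
    c=c or calibration(n); T=np.array(c["world_from_camera"])
    p=T[:3,:3].T@(np.asarray(P,float)-T[:3,3]); return np.array([c["fx"]*p[0]/p[2]+c["cx"],c["fy"]*p[1]/p[2]+c["cy"]])
E
python3 - <<'E'
from h import *
from scipy.optimize import least_squares as ls
cr=lambda p:np.array(p)/3.4+[320,135]
C=[ray("top",cr(p),70) for p in [(191,35),(484,123),(386,557),(67,460)]]
L=np.array([[120,85],[120,-85],[-120,-85],[-120,85]])
def tf(v,l): c,s=np.cos(v[2]),np.sin(v[2]); return np.array([[c,-s],[s,c]])@l+v[:2]
r=ls(lambda v:np.concatenate([tf(v,l)-c[:2] for l,c in zip(L,C)]),[580,-250,-.2]); v=r.x
print("chest",v,"res",r.fun.round(1))
b=[cr(p) for p in [(283,215),(447,267)]]
# bail angle fit: hinge x,z; crossbar ends at y+-41
def P(x,y,z): return np.r_[tf(v,[x,y]),z]
c=calibration("top")
for hx in(-22,-17,-13):
  q=ls(lambda a:np.concatenate([proj("top",P(hx+76*np.cos(a[0]),s*41,103.5+76*np.sin(a[0])),c)-p for s,p in zip((1,-1),b)]),[1.4])
  print(hx,q.x*57.3,q.fun.round(2),P(hx+76*np.cos(q.x[0]),0,103.5+76*np.sin(q.x[0])))
for th in(1.8,1.9,2.05): print(th,proj("top",P(-20-54*np.cos(th),0,82+54*np.sin(th)),c)*3.4-np.array([320,135])*3.4)
k=ray("top",cr((145,425)),80);print("puck",k)
E
```

```text
chest [ 5.62163590e+02 -2.21160538e+02 -3.02588908e-01] res [ 3.3  2.8  0.8 -3.8 -2.5 -0.2 -1.6  1.2]
-22 [66.71501755] [-3.   -0.4   0.38  0.02] [ 569.84705171 -223.55912374  173.30722496]
-17 [71.0768406] [-2.65 -0.41  0.92  0.07] [ 569.46923876 -223.44117992  175.39027839]
-13 [74.45414022] [-2.42 -0.4   1.26  0.11] [ 569.20423369 -223.35845192  176.71768478]
1.8 [322.40693357 285.32160191]
1.9 [323.94031205 275.40784947]
2.05 [325.3613235  261.64507509]
puck [ 491.56510451 -143.75774557   80.        ]
```

Call:
{"fn": "apply_moves", "kwargs": {"targets": [[0,-0.4,0,0,0.97,0],[0,-0.4,0,0,0.97,0],[0,-0.4,0,0,0.97,0],[0,-0.2,0,0,0.97,0],[-0.46,0,-0.98,0,0,0],[-0.46,0,-0.98,0,0,0],[-0.46,0,-0.98,0,0,0],[-0.46,0,-0.98,0,0,0],[-0.46,0,-0.98,0,0,0],[-0.46,0,-0.98,0,0,0]], "jaw": -1}}

```text
clock: 1.35
eef_pos: [331.4, -437.6, 251.8]
tool_rot: [-1.571, -0.0, 2.842]
force: [0.3, 0.3, -0.0]
width: 0.1
```

```bash
cat >> h.py <<'E'
CH=np.array([562.2,-221.2,-0.3026])
def ch(p):
    c,s=np.cos(CH[2]),np.sin(CH[2]); d=np.asarray(p)[:2]-CH[:2]
    return np.array([c*d[0]+s*d[1],-s*d[0]+c*d[1],p[2]]).round(1)
def st():
    s=read_state(); print(round(s["clock"],2),"chest TCP",ch(s["eef_pos"]),s["tool_rot"].round(3),"F",s["force"].round(1),"w",round(s["width"],1)); return s
E
python3 -c "
from h import *
st()"
```

```text
1.35 chest TCP [-155.8 -275.4  251.8] [-1.571 -0.     2.842] F [ 0.3  0.3 -0. ] w 0.1
```

Call:
{"fn": "apply_moves", "kwargs": {"targets": [[-0.4,0,-0.98,0,0,0],[-0.4,0,-0.98,0,0,0],[-0.4,0,-0.98,0,0,0],[-0.4,0,-0.98,0,0,0],[-0.4,0,-0.98,0,0,0],[-0.4,0,-0.98,0,0,0],[-0.4,0,-0.98,0,0,0],[0,0,0,0,0,0]]}}

```text
clock: 2.35
eef_pos: [520.9, -205.6, 251.5]
tool_rot: [-1.573, -0.0, 2.849]
force: [-0.8, -0.6, 0.1]
width: -0.1
```

Run:
```python
from h import *
import cv2
s=st(); c=calibration("wrist"); print(np.round(c["world_from_camera"],3).tolist(),c["fx"],c["cx"],c["cy"])
cv2.imwrite("pics/w1.png",get_image("wrist")[:,:,::-1])
```

```text
2.35 chest TCP [-44.1   2.6 251.5] [-1.573 -0.     2.849] F [-0.8 -0.6  0.1] w -0.1
[[-0.29, -0.921, -0.261, 588.281], [-0.957, 0.278, 0.082, -226.661], [-0.003, 0.274, -0.962, 429.602], [0.0, 0.0, 0.0, 1.0]] 307.8732068210408 277.64890781898936 209.08511261906162
```

View pics/w1.png

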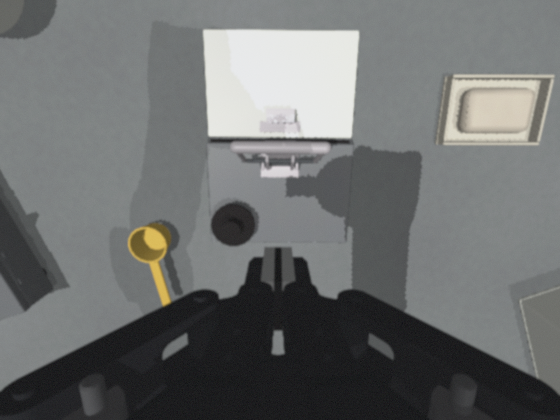

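The wrist view shows the lid corners at (204,30) and (358,30), the near right corner at (345,243) and the crossbar from (231,147) to (330,147). The keeper sits just beyond the bar, and the fingers are at the bottom near (277,250).

Run:
```python
from h import *
c=calibration("wrist")
for p in [(204,30),(358,30),(345,243)]: print(ch(ray("wrist",p,70,c)))
for z in (170,177): print(z,[ch(ray("wrist",p,z,c)) for p in [(231,147),(330,147)]])
```

```text
[116.9  77.3  70. ]
[117.7 -83.1  70. ]
[-120.4  -85.2   70. ]
170 [array([  5.1,  38.5, 170. ]), array([  5.6, -43.6, 170. ])]
177 [array([  5.7,  37.5, 177. ]), array([  6.1, -42.4, 177. ])]
```

Call:
{"fn": "apply_moves", "kwargs": {"targets": [[-0.15,0.7,0.05,0,0,0],[-0.1,0.9,0.05,0,0,0],[0,0.8,0,0,0,0],[-0.3,0,0,0,0,0],[-0.3,0,0,0,0,0],[-0.25,0,0,0,0,0],[-0.25,0,0,0,0,0],[-0.25,0,0,0,0,0],[0,0,0,0,0,0]]}}

```text
clock: 3.52
eef_pos: [579.5, -232.8, 156.2]
tool_rot: [-1.571, 0.001, 2.842]
force: [-0.6, 1.2, -0.6]
width: -0.2
```

Run:
```python
from h import *
import cv2
s=st()
a=get_image("wrist")[:,:,::-1];b=get_image("scene")[120:280,70:280,::-1]
cv2.imwrite("pics/m2.png",np.hstack([a[0:300,130:430],cv2.resize(b,(394,300))]))
```

```text
3.52 chest TCP [ 20.   -6.  156.2] [-1.571e+00  1.000e-03  2.842e+00] F [-0.6  1.2 -0.6] w -0.2
```

View pics/m2.png

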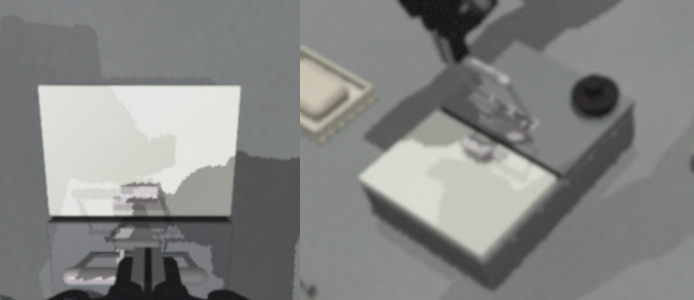

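Run:
```python
from h import *
import cv2
c=calibration("wrist"); 
for z in (150,160,170,180): print(z,[ch(ray("wrist",p,z,c)) for p in [(195,272),(335,272)]])
a=get_image("scene")[110:230,110:270,::-1];b=get_image("top")[170:270,350:470,::-1]
cv2.imwrite("pics/m3.png",np.vstack([np.hstack([cv2.resize(a,(400,300),interpolation=2),cv2.resize(b,(360,300),interpolation=2)]),cv2.resize(get_image("wrist")[170:295,130:447,::-1],(760,300),interpolation=2)]))
```

```text
150 [array([ -6.3,  48.4, 150. ]), array([ -6.1, -44. , 150. ])]
160 [array([ -1.1,  45.4, 160. ]), array([ -0.9, -42. , 160. ])]
170 [array([  4.1,  42.5, 170. ]), array([  4.3, -39.9, 170. ])]
180 [array([  9.3,  39.5, 180. ]), array([  9.5, -37.9, 180. ])]
```

View pics/m3.png

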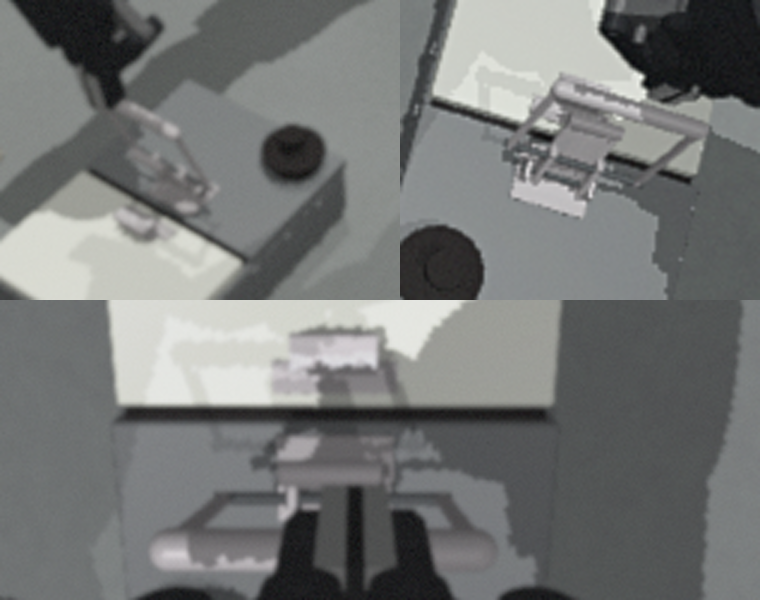

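Run:
```python
from h import *
s=st(); p=s["eef_pos"]
for n in("top","scene","wrist"): print(n,proj(n,p), proj(n,p+[0,0,60]))
def W(x,y,z):
    c,q=np.cos(CH[2]),np.sin(CH[2]); return np.array([CH[0]+c*x-q*y,CH[1]+q*x+c*y,z])
for n in("top","scene","wrist"): print(n,[proj(n,W(7,y-2,175)).round() for y in(41,-41)])
```

```text
3.77 chest TCP [ 18.7  -6.1 156.1] [-1.571 -0.     2.842] F [-0.6  0.2  0.1] w 0.1
top [427.31353214 202.21562932] [443.03004863 194.85702338]
scene [157.59927053 165.90867035] [149.81127533 140.50877058]
wrist [277.50425356 240.01357139] [277.34577596 291.47267027]
top [array([402., 199.]), array([453., 214.])]
scene [array([180., 165.]), array([145., 146.])]
wrist [array([198., 271.]), array([342., 272.])]
```

The bail has not moved: the bar is still at about X 7, Z 175, and the fingers appear on its +X side. I'll look closer.

Run:
```python
from h import *
import cv2
a=get_image("scene")[125:200,120:220,::-1];b=get_image("top")[175:250,380:480,::-1]
a,b=[cv2.resize(i,(400,300),interpolation=2) for i in (np.ascontiguousarray(a),np.ascontiguousarray(b))]
p=read_state()["eef_pos"]
for i,n,o in((a,"scene",(120,125)),(b,"top",(380,175))):
    q=(proj(n,p)-o)*4; cv2.circle(i,tuple(int(t) for t in q),3,(0,0,255),1)
cv2.imwrite("pics/m4.png",np.hstack([a,b]))
```

```text
(no output)
```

View pics/m4.png

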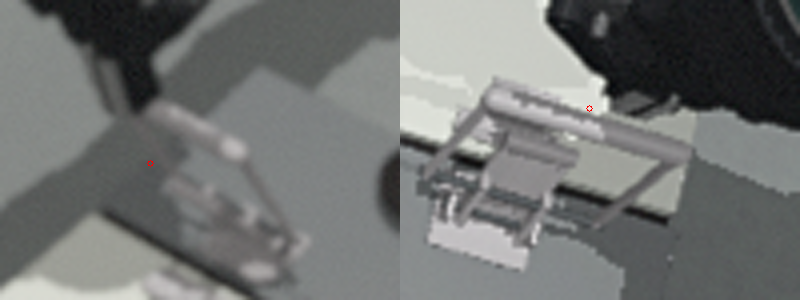

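Run:
```python
from h import *
from scipy.optimize import least_squares as ls
f=lambda P:np.r_[proj("scene",P)-[151,154],proj("top",P)-[440,203]]
r=ls(f,[570,-230,170]); print(r.x,ch(r.x),r.fun.round(1)); 
s=st(); print(s["qpos"].round(3))
c=calibration("wrist"); print("TCP->cam",(np.array(c["world_from_camera"])[:3,3]-s["eef_pos"]).round(1))
```

```text
[ 573.08403653 -243.22152373  177.62583957] [ 17.  -17.8 177.6] [-0.3 -0.1 -0.3  0.1]
3.88 chest TCP [ 18.9  -6.1 156.2] [-1.571 -0.     2.842] F [-0.2  0.2  0.6] w 0.3
[ 0.272  0.635  0.107  1.64  -0.083  0.871 -1.459]
TCP->cam [ 67.3 -21.1 178.1]
```

Call:
{"fn": "apply_moves", "kwargs": {"targets": [[-0.1,-0.8,0,0,0,0],[0,-0.8,0,0,0,0],[0.8,0,-0.1,0,0,0],[0.8,0,0,0,0,0],[0,0.9,0,0,0,0],[0,0.9,0,0,0,0],[0,0.2,0,0,0,0],[0,0,0,0,0,0]]}}

```text
clock: 4.88
eef_pos: [522.7, -211.3, 140.4]
tool_rot: [-1.571, -0.0, 2.842]
force: [0.7, -1.4, 0.3]
width: -0.3
```

Run:
```python
from h import *
import cv2
s=st()
def crop(n,x,y,k):
    i=get_image(n); return cv2.resize(np.ascontiguousarray(i[y:y+300//k,x:x+400//k,::-1]),(400,300),interpolation=2)
a,b=crop("scene",120,125,4),crop("top",380,175,4)
p=s["eef_pos"]
for i,n,o in((a,"scene",(120,125)),(b,"top",(380,175))):
    q=(proj(n,p)-o)*4; cv2.circle(i,tuple(int(t) for t in q),3,(0,0,255),1)
w=cv2.resize(get_image("wrist")[120:320,100:460,::-1],(500,278),interpolation=2)
m=np.zeros((578,800,3),np.uint8); m[:300]=np.hstack([a,b]); m[300:,:500]=w
cv2.imwrite("pics/m5.png",m)
```

```text
4.88 chest TCP [-40.7  -2.3 140.4] [-1.571 -0.     2.842] F [ 0.7 -1.4  0.3] w -0.3
```

View pics/m5.png

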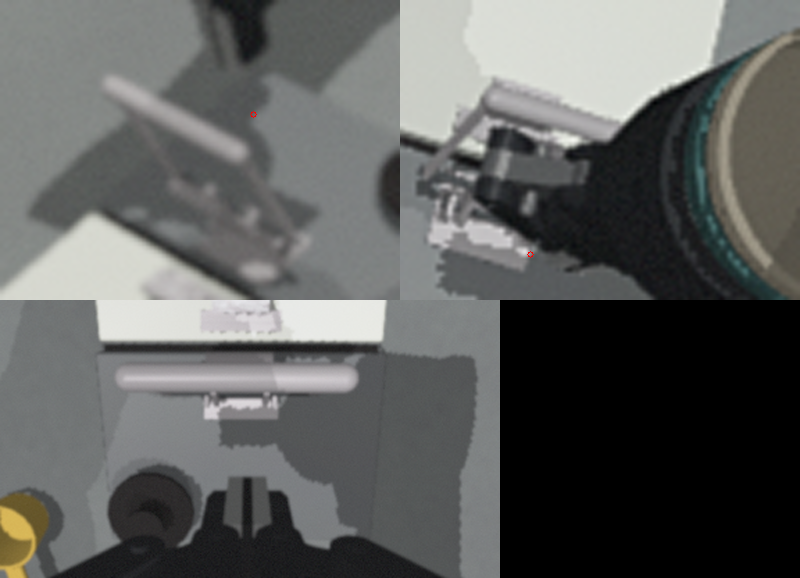

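The visible fingertip is about 25 mm above the reported TCP, so the first push went over the bar. I'll lower by 22 mm and push again.

Call:
{"fn": "apply_moves", "kwargs": {"targets": [[0,0.55,0,0,0,0],[-0.4,0,0,0,0,0],[-0.3,0,0,0,0,0],[-0.2,0,0,0,0,0],[-0.2,0,0,0,0,0],[-0.2,0,0,0,0,0],[0,0,0,0,0,0]]}}

```text
clock: 5.9
eef_pos: [572.8, -226.7, 118.1]
tool_rot: [-1.571, 0.001, 2.842]
force: [0.0, 0.2, 0.0]
width: 0.2
```

Run:
```python
from h import *
import cv2
s=st()
def crop(n,x,y,k):
    i=get_image(n); return cv2.resize(np.ascontiguousarray(i[y:y+300//k,x:x+400//k,::-1]),(400,300),interpolation=2)
a,b=crop("scene",100,125,3),crop("top",360,165,3)
w=cv2.resize(get_image("wrist")[120:320,100:460,::-1],(500,278),interpolation=2)
m=np.zeros((578,800,3),np.uint8); m[:300]=np.hstack([a,b]); m[300:,:500]=w
cv2.imwrite("pics/m6.png",m)
```

```text
5.9 chest TCP [ 11.8  -2.  118.1] [-1.571e+00  1.000e-03  2.842e+00] F [0.  0.2 0. ] w 0.2
```

View pics/m6.png

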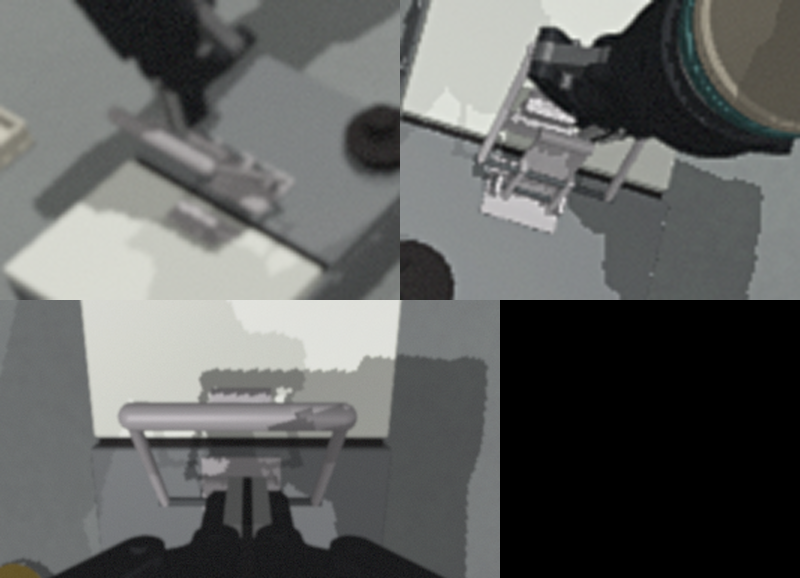

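The bail now leans forward ahead of the fingers. I'll push on until it falls, then come down in front of the lever.

Call:
{"fn": "apply_moves", "kwargs": {"targets": [[-0.2,0,0,0,0,0],[-0.2,0,0,0,0,0],[-0.2,0,0,0,0,0],[0,0,0,0,0,0],[0,0,0,0,0,0],[0,0,0,0,0,0]]}}

```text
clock: 6.8
eef_pos: [594.8, -233.6, 118.1]
tool_rot: [-1.571, -0.0, 2.842]
force: [-0.7, -0.9, -1.1]
width: -0.2
```

```bash
cat >> h.py <<'E'
import cv2
def view(fn):
    def crop(n,x,y,k):
        i=get_image(n); return cv2.resize(np.ascontiguousarray(i[y:y+300//k,x:x+400//k,::-1]),(400,300),interpolation=2)
    a,b=crop("scene",100,125,3),crop("top",360,165,3)
    w=cv2.resize(np.ascontiguousarray(get_image("wrist")[100:300,100:460,::-1]),(500,278),interpolation=2)
    m=np.zeros((578,800,3),np.uint8); m[:300]=np.hstack([a,b]); m[300:,:500]=w
    cv2.imwrite(fn,m)
E
python3 -c "
from h import *
st();view('pics/m7.png')"
```

```text
6.8 chest TCP [ 34.8  -2.1 118.1] [-1.571 -0.     2.842] F [-0.7 -0.9 -1.1] w -0.2
```

View pics/m7.png

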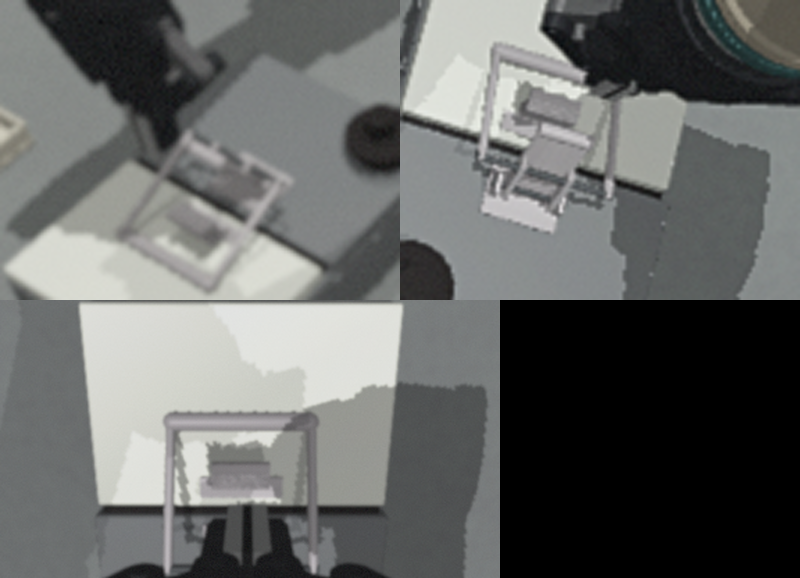

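The bail has fallen around and beyond the keeper. In the scene crop the fingertip is near (148,155).

Run:
```python
from h import *
s=st();p=s["eef_pos"]
for dz in(0,15,25,35): print(dz,((proj("scene",p+[0,0,dz])-[100,125])*3).round(),((proj("top",p+[0,0,dz])-[360,165])*3+[400,0]).round(),((proj("wrist",p+[0,0,dz])-[100,100])*500/360+[0,300]).round())
```

```text
6.95 chest TCP [ 35.   -2.  118.2] [-1.571 -0.     2.842] F [-0.4  0.2  0.6] w -0.3
0 [172. 186.] [576.  94.] [247. 494.]
15 [167. 169.] [586.  89.] [246. 508.]
25 [163. 157.] [593.  85.] [246. 518.]
35 [159. 146.] [600.  81.] [246. 530.]
```

Call:
{"fn": "apply_moves", "kwargs": {"targets": [[0,0.65,0,0,0,0],[0.25,0,0,0,0,0],[0.25,0,0,0,0,0],[0.25,0,0,0,0,0],[0.25,0,0,0,0,0],[0.25,0,0,0,0,0],[0,0,0,0,0,0]]}}

```text
clock: 7.82
eef_pos: [555.5, -221.5, 99.9]
tool_rot: [-1.571, 0.02, 2.842]
force: [4.4, -0.4, 27.9]
width: -0.2
```

```bash
python3 -c "
from h import *
st();view('pics/m8.png')"
```

```text
7.83 chest TCP [-6.3 -2.3 99.9] [-1.571  0.02   2.842] F [ 4.4 -0.4 27.9] w -0.2
```

View pics/m8.png

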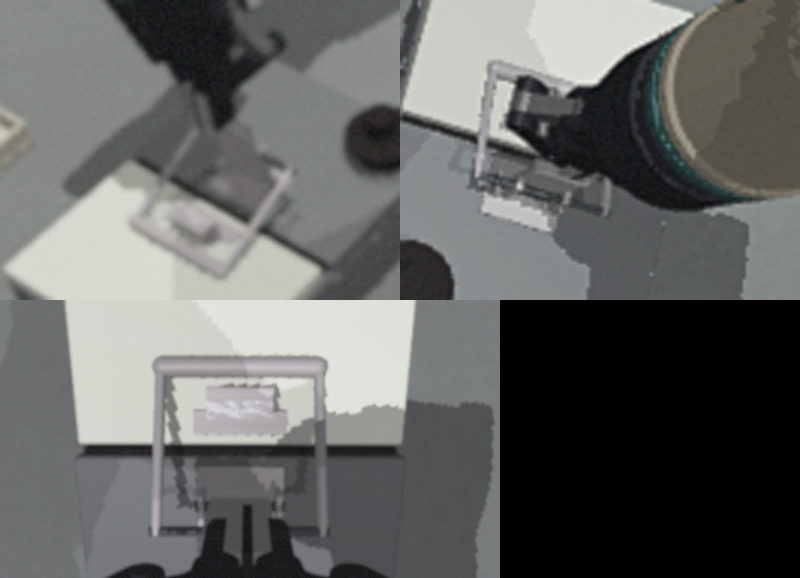

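The view shows the fingertip riding on the lever's top edge, so the fingers end about 31 mm above the reported TCP. I'll back off, go lower and push again.

Call:
{"fn": "apply_moves", "kwargs": {"targets": [[0,-0.7,0,0,0,0],[-0.4,0,0,0,0,0],[-0.8,0,0,0,0,0],[0,0.5,0,0,0,0],[0,0.5,0,0,0,0],[0,0,0,0,0,0]]}}

```text
clock: 8.72
eef_pos: [591.6, -232.5, 79.5]
tool_rot: [-1.571, -0.003, 2.841]
force: [-0.4, -0.4, -0.1]
width: 0.5
```

```bash
python3 -c "
from h import *
st()"
```

```text
8.72 chest TCP [31.4 -2.  79.5] [-1.571 -0.003  2.841] F [-0.4 -0.4 -0.1] w 0.5
```

Call:
{"fn": "apply_moves", "kwargs": {"targets": [[0.2,0,0,0,0,0],[0.2,0,0,0,0,0],[0.2,0,0,0,0,0],[0.2,0,0,0,0,0],[0.2,0,0,0,0,0],[0,0,0,0,0,0]]}}

```text
clock: 9.48
eef_pos: [554.4, -221.0, 80.3]
tool_rot: [-1.571, -0.0, 2.842]
force: [-0.7, 0.6, -0.0]
width: 0.1
```

```bash
python3 -c "
from h import *
st();view('pics/m9.png')"
```

```text
9.47 chest TCP [-7.5 -2.2 80.3] [-1.571 -0.     2.842] F [-0.7  0.6 -0. ] w 0.1
```

Call:
{"fn": "apply_moves", "kwargs": {"targets": [[0.2,0,0,0,0,0],[0.2,0,0,0,0,0],[0.2,0,0,0,0,0],[0.2,0,0,0,0,0],[0,0,0,0,0,0]]}}

```text
clock: 10.25
eef_pos: [524.5, -211.8, 80.3]
tool_rot: [-1.571, 0.001, 2.842]
force: [3.0, -1.2, -1.6]
width: 0.3
```

```bash
python3 -c "
from h import *
st();view('pics/m10.png')"
```

```text
10.25 chest TCP [-38.8  -2.3  80.3] [-1.571e+00  1.000e-03  2.842e+00] F [ 3.  -1.2 -1.6] w 0.3
```

Call:
{"fn": "apply_moves", "kwargs": {"targets": [[0.2,0.1,0,0,0,0],[0.1,0.15,0,0,0,0],[0.05,0.15,0,0,0,0],[0,0,0,0,0,0]]}}

```text
clock: 10.9
eef_pos: [508.7, -206.8, 63.2]
tool_rot: [-1.571, -0.005, 2.842]
force: [-0.5, 0.2, 0.4]
width: -0.3
```

```bash
python3 -c "
from h import *
st();view('pics/m11.png')"
```

```text
10.9 chest TCP [-55.4  -2.2  63.2] [-1.571 -0.005  2.842] F [-0.5  0.2  0.4] w -0.3
```

Call:
{"fn": "apply_moves", "kwargs": {"targets": [[0,0.1,0,0,0,0],[0,0.1,0,0,0,0],[0,0,0,0,0,0]]}}

```text
clock: 11.42
eef_pos: [510.7, -207.5, 55.7]
tool_rot: [-1.571, -0.001, 2.842]
force: [0.1, -0.2, -0.6]
width: -0.0
```

Call:
{"fn": "apply_moves", "kwargs": {"targets": [[0,0.1,0,0,0,0],[0,0,0,0,0,0]]}}

```text
clock: 11.68
eef_pos: [511.1, -207.6, 52.0]
tool_rot: [-1.571, -0.0, 2.842]
force: [-0.2, -0.0, 0.1]
width: 0.3
```

Call:
{"fn": "apply_moves", "kwargs": {"targets": [[0,0.07,0,0,0,0],[0,0,0,0,0,0]]}}

```text
clock: 11.92
eef_pos: [511.2, -207.7, 51.5]
tool_rot: [-1.571, 0.001, 2.841]
force: [-4.2, 2.0, 19.5]
width: -0.3
```

Call:
{"fn": "apply_moves", "kwargs": {"targets": [[0,0.07,0,0,0,0],[0,0,0,0,0,0]]}}

```text
clock: 12.18
eef_pos: [511.3, -207.7, 51.0]
tool_rot: [-1.571, 0.002, 2.841]
force: [-9.5, 4.2, 39.7]
width: -0.1
```

There is a firm stop at TCP Z 51.5. With the 35 mm offset from the lever-top contact that puts the tip at 87 mm, the height of the flat lever. I'll retreat and check.

Call:
{"fn": "apply_moves", "kwargs": {"targets": [[0,-0.5,0,0,0,0],[0,-0.9,0,0,0,0],[0.3,-0.9,0,0,0,0],[0.7,-0.9,0,0,0,0],[0.9,-0.5,0,0,0,0],[0.9,0,0,0,0,0],[0.9,0,0,0,0,0],[0,0,0,0,0,0],[0,0,0,0,0,0]]}}

```text
clock: 13.3
eef_pos: [370.8, -164.2, 194.8]
tool_rot: [-1.571, 0.002, 2.842]
force: [1.0, 1.0, 0.0]
width: 0.1
```

Run:
```python
from h import *
st()
a=cv2.resize(np.ascontiguousarray(get_image("scene")[125:275,90:290,::-1]),(400,300),interpolation=2)
b=cv2.resize(np.ascontiguousarray(get_image("top")[140:290,330:530,::-1]),(400,300),interpolation=2)
w=cv2.resize(np.ascontiguousarray(get_image("wrist")[0:280,80:480,::-1]),(400,280))
n=cv2.resize(np.ascontiguousarray(get_image("top")[140:290,60:260,::-1]),(400,280))
cv2.imwrite("pics/fin.png",np.vstack([np.hstack([a,b]),np.hstack([w,n])]))
```

```text
13.3 chest TCP [-199.7   -2.6  194.8] [-1.571e+00  2.000e-03  2.842e+00] F [1. 1. 0.] w 0.1
```

View pics/fin.png

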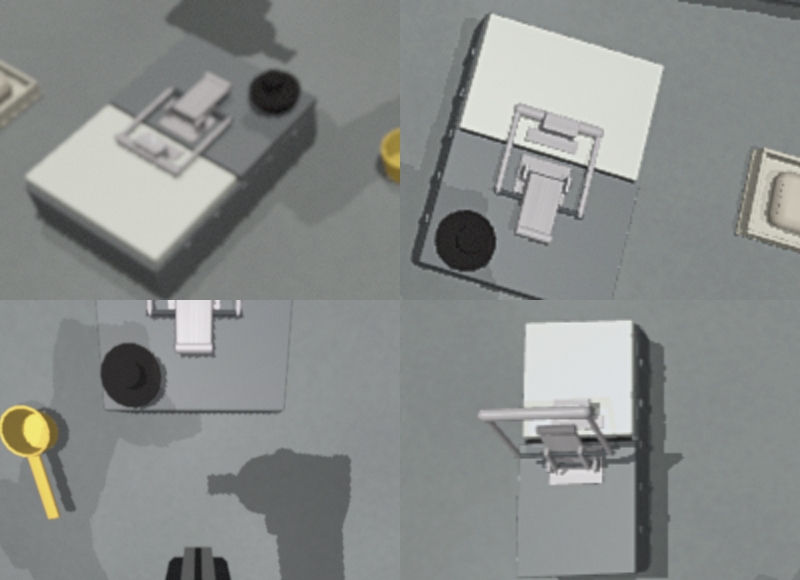

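The lever lies flat and the crossbar sits at the keeper, at (515,106)–(602,133) in the upper right crop. The narrow chest's latch is unchanged. One numeric check before handing in.

Run:
```python
from h import *
f=lambda u,v:(330+(u-400)/2,140+v/2)
print("bar",[ch(ray("top",f(*p),77)) for p in((517,106),(602,132))],"lever end",ch(ray("top",f(533,239),87)))
```

```text
bar [array([36.8, 39. , 77. ]), array([ 36.6, -39.3,  77. ])] lever end [-73.5  -0.9  87. ]
```

```bash
python3 -c "
from cell import *
print(finish_job())"
```

```text
the job is handed in; nothing more can be done
None
```

The wide chest's latch is shut. I swung the bail down beyond the keeper, then pushed the lever over and pressed it flat against its stop. The job took about 13.5 s of the 42 s.

**Last checks:**
- **Lever:** its end measures X −73.5, against −74 when flat. It was still flat about 1 s after I released it, with the gripper well clear.
- **Crossbar:** it measures about X 36.7, against 34 expected. That is within my roughly 3 mm measuring error, and the last picture shows it at the keeper.
- **Narrow chest:** it was not touched, and its latch is still open.

**What went wrong on the way:**
- **Fingertip height:** the shut fingers turned out to end about 35 mm above the reported TCP, so the first bail push passed over the bar. The first lever push then rode up on the lever's top edge, with about 28 N upward.
- **Final press:** the wrist force reached about 41 N at the lever's stop. That was on the fingertips only, as far as I could tell, and well below the 120 N wrist limit.

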